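Dispense three batteries into the tray and bring them to the cork mat

ROBOT

A 6-joint arm with a two-finger parallel gripper is mounted at the origin on the work surface. World frame = base frame: x ahead of the robot, y to its left, z up, the work surface at z = 0. Lengths are in m, angles in rad, forces in N, time in s.
With the tool pointing down it reaches from about 0.325 to 0.775 m from the base axis. Payload 5.5 kg.
Tool frame: the origin (TCP) lies on the centre line of the jaws, within the pads' length; the fingertips stand 19 mm ahead of it and the grasp point (between the pads) is the TCP (env.finger_overhang is the z of the fingertips in the tool frame, in m); z points along the fingers, y is the line along which they close (so a half turn about z gives the same grasp; the last joint's range is limited). The gripper opens to 88 mm and grips with 3 to 60 N. Pads are 20 mm wide; open, the fingers measure 115 mm over their backs; the gripper's body (75 mm by 178 mm) begins 61 mm behind the grasp point.
Start: joints at [-1.184, 0.091, 1.231, -0, 1.82, -0.057], TCP at [0.258, -0.542, 0.242] pointing down, gripper open.
Joint ranges: [-2.87, 2.87], [-0.86, 2.18], [0.17, 2.46], [-1.51, 4.65], [0.06, 2.69], [-2.65, 2.65]. Speed limits (rad/s): [2.57, 2.57, 3.01, 3.14, 3.14, 3.14].

INTERFACE

Orientations are given as a unit quaternion [x, y, z, w].
In Python, from plant import env, imaging gives the robot as it stands.
- The arm moves only by the shell command python3 -m handwheel 'ROWS'. ROWS is JSON, a list of rows, each a list of 5 numbers: the shift along the tool's x, y, z in units of 0.03 m (1.0 is 0.03 m), then the turn about the tool's z in units of 0.08 rad (1.0 is 0.08 rad), then the opening, from -1 (shut) to 1 (fully open). In form: [[tx, ty, tz, turn, grip], ...]. A call has 1 to 20 rows; each row shifts and turns the commanded pose from where the row before left it, along the tool's axes as they then stand; what a row does not reach is not made up. A row lasts 1/10 s, in which the tool goes at most 50 mm and 8.59 degrees, less where a joint would pass 70% of its speed; a pose out of reach is approached as far as the arm can. A call with a number of a shift or a turn outside -1 to 1 is refused whole. A call with a gripper value outside its range is refused whole. The fingers move at their own pace and stop on an object; the grip force is fixed at half the most. Time passes only in rows, so rows that do not move let the fingers close. It gives the time, the measured TCP pose, the force, the opening and the grip force at its end, in the units of the state.
- env.sense(): the state, without advancing time (a new reading comes with each control period).
- imaging.read_camera(name): name is "side" or "top" or "wrist"; returns (picture, depth): 400x640x3 uint8, blue, green, red; 400x640 float32, m along the optical axis (not along the pixel's ray), 0 where there is no reading.
- imaging.camera_params(name): a dict with "camera_matrix" (3x3 intrinsics, pixels), "world_to_cam" (4x4, takes a point from world to camera coordinates); the wrist camera has in their place "tool_from_camera" (4x4, takes a point from camera to tool coordinates, whose origin is the TCP and whose axes are the flange's). Camera axes: x right, y down, z forward; pixel columns grow to the right and rows downward; lengths in m; the calibration is good to about 2 mm. A picture is of the moment at which its call begins: read the wrist's pose just before it. camera_params takes no time and is no camera call.
- env.job_done(): hands the job in; it is judged then, once.
The state is a dict: "time_s": time; "joint_pos": joint angles; "qvel": joint speeds; "joint_torque": joint torques, N m; "eef_pos": TCP position; "ee_rot": TCP orientation; "force": force on the tool from outside, world axes, zero at the start; "ft_torque": the same for the moment, N m; "grip_width": finger opening in m; "finger_force": force on a finger pad.
Only numpy, scipy, OpenCV 4.12 (cv2) and the standard library are available. Lean on these libraries where they do the work, as an engineer would, in place of code of your own. Each camera call takes 0.05 s, during which the arm holds its last target. There are 200 camera calls.

TASK

Bring me the three batteries from the dispenser: clear the black card box well out of the way in front of its spout, leaving it standing on the desk, then slide the green tray squarely up against the two stop feet under the spout, low wall first. Press the orange pedal right down to its stop and keep it there until all three batteries have rolled into the tray, then let it spring back up. Finally bring the tray with the batteries to the middle of the cork mat, and do not disturb the other things on the desk.

Things in the scene. Friction and masses are not known exactly. Their poses are not given: they have to be found in the camera images.
- dispenser: Battery dispenser, fixed: white chute 71 mm wide, 216 mm long; cheek tops at 105 mm, stepping down to 76 mm over the 55 mm before the spout; dark wood block, 125 mm high, at the rear. Origin on the desk under the chute; x points to the wood block, z up; batteries roll along -x to a spout lip at x=-105 mm, its underside 32 mm above the desk. The pedal is on the +y side.
- dock (a point): Point on the desk midway between the front ends of the dispenser's two black rubber stop feet (10 mm high, at y=+-30 mm), 85 mm along -x from the dispenser's origin; axes as the dispenser. The tray's low wall touches both feet when docked, under the spout lip.
- lane (a point): Centre of the place in front of the spout where the tray will stand, on the desk 165 mm along -x from the dispenser's origin; axes as the dispenser. The card box starts here.
- pedal (a joint): Angle of the orange treadle pedal, rad: 0 up at rest, 0.22 fully down on its stop. Hinged on a level axis parallel to the dispenser's y, through x=+80 mm, z=50 mm in the dispenser's frame; a spring lifts it. Carries the orange gate that holds the batteries back; the gate sinks below the chute floor only in the last third of the travel. Force on the tread: about 4 N to start, 9 N at the stop.
- tread (a point): Centre of the top of the pedal's flat ribbed tread, 70 mm (dispenser x) by 60 mm (dispenser y), 10 mm thick; in the dispenser's frame at x=-70 mm, y=+95 mm, 60 mm above the desk at rest; press straight down here: it sinks about 33 mm to the stop, 27 mm above the desk. Moves with the pedal.
- tray: Loose green plastic tray, 100 mm (x) by 84 mm (y), 0.3 kg, walls 4 mm thick and 45 mm high except the low wall at +x (24 mm high), floor 4 mm. Origin under its centre; x points to the low wall, z up. A white upright fin handle stands out from the middle of the -x wall. Docked, its axes are parallel to the dispenser's.
- tray_mouth (a point): Foot of the tray's low wall: middle of its outer face, on the desk, 50 mm along +x from the tray's origin.
- tray_grip (a point): Grip point on the tray's fin: 74 mm along -x from the tray's origin, 35 mm above the desk. The fin is 12 mm thick (tray y), reaches from 50 to 90 mm out (tray -x), and its top is 51 mm above the desk: pinch it from above, fingers closing along the tray's y.
- cards: Loose card box, black with a grey lid, 72 mm (x) by 62 mm (y), 40 mm high, 0.22 kg, standing in front of the spout. Origin under its centre, z up.
- mat: Cork mat, 200 by 200 mm, 1 mm thin and flush enough that things slide onto it freely. Origin at its centre on the desk.
- cell0: Battery 1: blue cylinder with a copper end, 26 mm diameter, 50 mm long, 65 g, origin at its centre, x along its length; starts lying across the chute behind the gate.
- cell1: Battery 2: blue cylinder with a copper end, 26 mm diameter, 50 mm long, 65 g, origin at its centre, x along its length; starts lying across the chute behind the gate.
- cell2: Battery 3: blue cylinder with a copper end, 26 mm diameter, 50 mm long, 65 g, origin at its centre, x along its length; starts lying across the chute behind the gate.
- mug: White mug, 80 mm wide, 92 mm high, handle to +y; origin under its centre. To be left alone.
- pencup: Dark steel pen cup, 72 mm wide, pens to about 150 mm high; origin under its centre. To be left alone.
- stapler: Grey stapler, 140 by 36 mm, 55 mm high; origin under its centre, x along it. To be left alone.
- calculator: Black pocket calculator, 145 (x) by 80 by 14 mm; origin under its centre. To be left alone.
- tape: Roll of clear tape lying flat, 80 mm wide, 24 mm high; origin under its centre. To be left alone.

How it is judged:
On the way, in this order (a step that is already met when the one before it is completed fails the run):
1. the card box stands clear of the place in front of the spout (horizontal distance between cards and lane above 0.085 m and angle between cards's own z axis and vertical below 0.1 rad and height (world z) of cards below 0.006 m), for 0.2 s.
2. the tray is squarely against the stop feet under the spout (x of tray_mouth in the frame of dock between -0.01 and 0.004 m and y of tray_mouth in the frame of dock between -0.012 and 0.012 m and angle between the x axis of tray and the x axis of dispenser, either way round below 0.12 rad), for 0.2 s.
3. the pedal is down on its stop with the tray at the feet (all of step 2 and value of joint pedal above 0.2 rad), for 0.3 s.
4. all three batteries lie in the tray and the pedal is back up (x of cell0 in the frame of tray between -0.05 and 0.05 m and y of cell0 in the frame of tray between -0.042 and 0.042 m and z of cell0 in the frame of tray between 0.01 and 0.05 m and x of cell1 in the frame of tray between -0.05 and 0.05 m and y of cell1 in the frame of tray between -0.042 and 0.042 m and z of cell1 in the frame of tray between 0.01 and 0.05 m and x of cell2 in the frame of tray between -0.05 and 0.05 m and y of cell2 in the frame of tray between -0.042 and 0.042 m and z of cell2 in the frame of tray between 0.01 and 0.05 m and value of joint pedal below 0.03 rad), for 0.2 s.
At the end, for the whole second after the job is handed in: The tray stands flat on the desk with its centre within 40 mm of the mat's centre, all three batteries at rest in it; the pedal is up (below 0.03 rad); the card box stands upright on the desk, more than 85 mm from the centre of the place in front of the spout (all of step 1 and all of step 4 and horizontal distance between tray and mat below 0.04 m and angle between tray's own z axis and vertical below 0.06 rad and height (world z) of tray below 0.006 m and linear speed of tray below 0.02 m/s and linear speed of each of cell0, cell1, cell2 below 0.05 m/s); the robot touches nothing.
It fails at once if one of the other things on the desk (mug, pen cup, stapler, calculator, tape) is moved by more than 25 mm or knocked over (distance of any of mug, pencup, stapler, calculator, tape from where it was at the start of the episode above 0.025 m or angle between any of mug, pencup, stapler, calculator, tape's own z axis and vertical above 0.3 rad).
It also fails if it takes over 72 s, if anything falls off the work surface, if the arm or the gripper's body presses on something with over 40 N, if the wrist force passes 120 N, or if a joint passes its speed limit or range.

## Working session

There is one attempt and no reset: what is moved stays moved. The work goes in short steps, Python scripts to look and compute and a shell command to move; the robot and the scene stay as the last step left them, time stands still between calls to the robot, and variables do not carry over. Pictures are saved under pics/ and viewed, at most 10 in all, crops included, and the job is handed in when it is done.

```bash
ls; mkdir -p pics; python3 - <<'E'
from plant import env, imaging
import cv2,numpy as np
for n in("top","side"):
    p,d=imaging.read_camera(n); cv2.imwrite(f"pics/{n}0.png",p); np.save(f"pics/{n}0.npy",d)
    c=imaging.camera_params(n); print(n,c["camera_matrix"],c["world_to_cam"])
s=env.sense(); print(s["time_s"],s["eef_pos"],s["ee_rot"],s["grip_width"],env.finger_overhang)
E
```

```text
pics
top [[373.11779905   0.         318.40021153]
 [  0.         373.11779905 202.14345786]
 [  0.           0.           1.        ]] [[-0.01252936 -0.99987015 -0.01013422 -0.00204731]
 [-0.98417553  0.01412296 -0.17663257  0.58399989]
 [ 0.17675276  0.00776076 -0.98422469  0.92101228]
 [ 0.          0.          0.          1.        ]]
side [[385.8306568    0.         317.77316482]
 [  0.         385.8306568  198.95768079]
 [  0.           0.           1.        ]] [[-0.99945915 -0.02381846 -0.02267367  0.58176271]
 [ 0.00376467  0.60208049 -0.79842652  0.07916722]
 [ 0.03266866 -0.79808005 -0.60166519  1.27025713]
 [ 0.          0.          0.          1.        ]]
0.1 [ 0.25752078 -0.54167711  0.24063128] [ 9.75483897e-01  2.20069119e-01 -1.53279843e-04 -8.52548269e-04] 0.08814108797801513 0.019
```

View pics/top0.png

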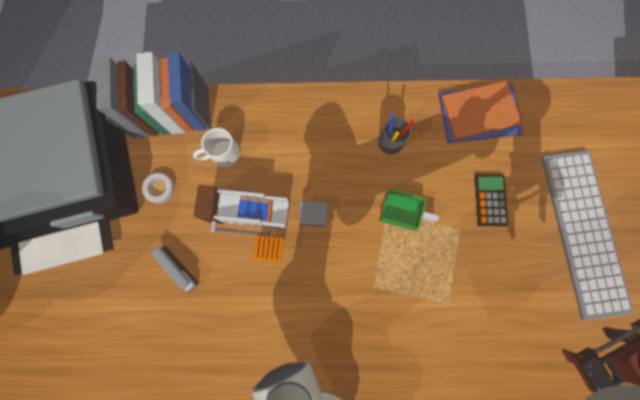

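View pics/side0.png

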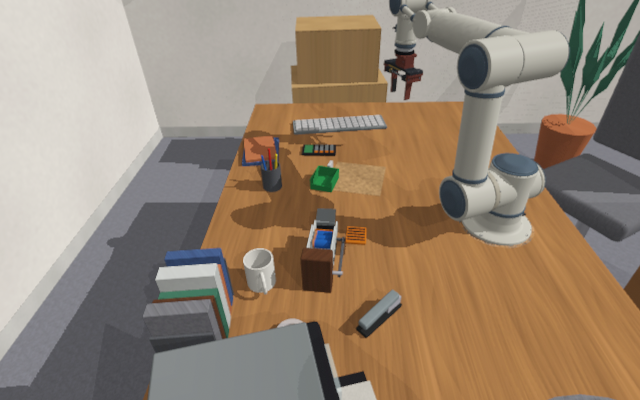

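```bash
cat > h.py <<'E'
from plant import env, imaging
import cv2,numpy as np
from scipy.spatial.transform import Rotation as R
def cam(n):
    c=imaging.camera_params(n); K=c["camera_matrix"]
    if n=="wrist":
        s=env.sense(); T=np.eye(4); T[:3,:3]=R.from_quat(s["ee_rot"]).as_matrix(); T[:3,3]=s["eef_pos"]
        return K,T@np.array(c["tool_from_camera"])
    return np.array(K),np.linalg.inv(c["world_to_cam"])
def shot(n,f=None):
    K,T=cam(n); p,d=imaging.read_camera(n)
    if f: cv2.imwrite(f"pics/{f}.png",p)
    return p,d,K,T
def onplane(uv,z,K,T):
    uv=np.atleast_2d(uv).astype(float)
    r=np.c_[uv,np.ones(len(uv))]@np.linalg.inv(K).T@T[:3,:3].T
    return T[:3,3]+r*((z-T[2,3])/r[:,2])[:,None]
def cloud(d,K,T):
    v,u=np.mgrid[:d.shape[0],:d.shape[1]]
    P=np.stack([(u-K[0,2])/K[0,0]*d,(v-K[1,2])/K[1,1]*d,d],-1)
    return P@T[:3,:3].T+T[:3,3]
def rect(P):
    (c,s,a)=cv2.minAreaRect((np.asarray(P)[:,:2]*1000).astype(np.float32)); return np.round(c,1),np.round(s,1),round(a,1)
def where():
    s=env.sense(); m=R.from_quat(s["ee_rot"]).as_matrix()
    return s["time_s"],np.round(np.array(s["eef_pos"])*1000,1),"toolx ang",round(np.degrees(np.arctan2(m[1,0],m[0,0])),2),"tilt",round(np.degrees(np.arccos(-m[2,2])),2),"w",s["grip_width"],"F",np.round(s["force"],1),s["finger_force"]
E
python3 - <<'E'
from h import *
p=cv2.imread("pics/top0.png");d=np.load("pics/top0.npy");K,T=cam("top")
C=cloud(d,K,T); hsv=cv2.cvtColor(p,cv2.COLOR_BGR2HSV); H,S,V=[hsv[...,i].astype(int) for i in range(3)]
def box(u0,v0,u1,v1):
    m=np.zeros(H.shape,bool); m[v0:v1,u0:u1]=1; return m
def rep(n,m):
    P=C[m]; print(n,m.sum(),rect(P),"z",np.round(np.percentile(P[:,2],[5,50,95])*1000,1))
rep("desk",box(320,280,350,300))
rep("cards",box(295,195,335,230)&(C[...,2]>.03))
rep("cards side",box(295,195,335,230)&(C[...,2]>.034)&(C[...,2]<.046))
g=(H>45)&(H<80)&(S>100)&box(370,180,430,235)
rep("tray",g); rep("tray rim",g&(C[...,2]>.038))
rep("fin",box(420,200,445,230)&(S<60)&(V>120)&(C[...,2]>.04))
rep("tread",box(245,230,290,265)&(H<22)&(S>150)&(C[...,2]>.045))
rep("wood",box(190,170,222,230)&(C[...,2]>.115))
rep("chute",box(212,180,295,240)&(C[...,2]>.06)&(S<80))
m=(H>8)&(H<25)&(abs(C[...,2])<.01)&box(370,225,465,305)&(V>150); rep("mat",m)
for n,b in dict(mug=(190,120,245,170),pen=(375,110,415,160),calc=(470,165,515,230),tape=(138,168,178,206),stap=(148,240,200,295)).items():
    rep(n,box(*b)&(C[...,2]>.009))
q=(T[:3,3]);print("cam",q)
E
```

```text
desk 600 (array([358.6, -49.2]), array([77. , 49.3]), 89.3) z [-4.7 -1.6  1.1]
cards 644 (array([500. ,   7.1]), array([ 71.2, 175.2]), 89.1) z [35.3 38.2 41.4]
cards side 629 (array([556.7,   6.1]), array([71.3, 61.7]), 88.7) z [35.6 38.2 41.3]
tray 1253 (array([ 489.9, -166.3]), array([118.6, 314.5]), 48.3) z [ 0.1  4.  43.8]
tray rim 164 (array([ 489.9, -166.3]), array([118.1, 314.7]), 48.2) z [38.8 43.3 46.6]
fin 85 (array([ 543.6, -299.8]), array([40.6, 13.1]), 75.2) z [41.9 48.9 52.4]
tread 656 (array([456.8,  66.3]), array([179.5,  62. ]), 80.9) z [55.5 58.8 62.2]
wood 615 (array([520.1, 129.7]), array([355.,  86.]), 67.3) z [119.1 122.9 125.7]
chute 1124 (array([534.6, 101.8]), array([318. , 126.3]), 65.8) z [ 65.8  76.4 103.9]
mat 7466 (array([ 422.7, -272.4]), array([259.7, 208.6]), 89.2) z [-3.6 -0.5  2.6]
mug 1112 (array([627.8, 151.6]), array([540.4, 105.5]), 47.7) z [14.4 54.8 90.8]
pen 827 (array([ 611.7, -111.8]), array([ 70.7, 436.2]), 55.5) z [ 16.4  67.5 139.7]
calc 1417 (array([ 544.8, -265.3]), array([154.9, 540.7]), 12.2) z [ 9.5 12.1 15.6]
tape 475 (array([549.7, 219.4]), array([538.7, 100.3]), 70.4) z [11.3 21.3 24.3]
stap 785 (array([394.4, 210. ]), array([444.1, 104.7]), 81.2) z [ 9.9 44.7 53.6]
cam [ 0.41194129 -0.01744261  1.00961567]
```

```bash
python3 - <<'E'
from h import *
p=cv2.imread("pics/top0.png");d=np.load("pics/top0.npy");K,T=cam("top")
C=cloud(d,K,T); hsv=cv2.cvtColor(p,cv2.COLOR_BGR2HSV); H,S,V=[hsv[...,i].astype(int) for i in range(3)]
def box(u0,v0,u1,v1):
    m=np.zeros(H.shape,bool); m[v0:v1,u0:u1]=1; return m
def rep(n,m):
    m=m&(d>0.1)&(C[...,2]<.2)
    m=cv2.morphologyEx(m.astype(np.uint8),cv2.MORPH_OPEN,np.ones((2,2)))>0
    k,l,st,_=cv2.connectedComponentsWithStats(m.astype(np.uint8)); m=l==1+np.argmax(st[1:,4])
    P=C[m]; print(n,m.sum(),rect(P),"z",np.round(np.percentile(P[:,2],[5,50,95])*1000,1))
rep("cards",box(295,195,335,230)&(C[...,2]>.034))
g=(H>45)&(H<80)&(S>100)&box(370,180,430,235)
rep("tray",g)
rep("fin",box(420,200,445,230)&(S<60)&(V>120)&(C[...,2]>.04))
rep("tread",box(245,230,290,265)&(H<22)&(S>150)&(C[...,2]>.045))
rep("wood",box(190,170,222,230)&(C[...,2]>.115))
rep("chute",box(212,180,295,240)&(C[...,2]>.06)&(S<80))
rep("mat",(H>8)&(H<25)&(S<150)&(abs(C[...,2])<.01)&box(370,215,465,305))
for n,b in dict(mug=(190,120,245,170),pen=(375,110,415,160),calc=(470,165,515,230),tape=(138,168,178,206),stap=(148,240,200,295)).items():
    rep(n,box(*b)&(C[...,2]>.009))
E
```

```text
cards 628 (array([502.8,   6.9]), array([ 72.7, 176.8]), 85.1) z [10.2 38.1 41.3]
tray 1248 (array([ 492.7, -172. ]), array([118.9, 327.8]), 47.5) z [ 0.   3.9 43.7]
fin 83 (array([ 541.1, -309.2]), array([57.2, 15.3]), 88.1) z [-0.5 48.5 51.6]
tread 651 (array([457.3,  66.2]), array([178.8,  65.3]), 81.6) z [-1.2 58.7 62.1]
wood 611 (array([578. , 283.6]), array([79.8, 77.1]), 83.4) z [111.3 122.8 125.7]
chute 1064 (array([538. ,  99.6]), array([316.1, 135.5]), 66.1) z [ 52.3  75.  103.6]
mat 5528 (array([ 462.4, -206.5]), array([346.8, 225.5]), 77.3) z [-3.2 -0.2  2.9]
mug 1096 (array([633.1, 147.2]), array([539.5, 114.3]), 48.6) z [ 2.2 45.  88.7]
pen 809 (array([ 631.7, -131.6]), array([ 72.9, 492.2]), 56.1) z [ -0.3  56.8 116.3]
calc 1352 (array([ 543.9, -269.4]), array([154.7, 547.3]), 11.9) z [ 7.6 12.  15.5]
tape 469 (array([548.4, 215.9]), array([534.8,  78.7]), 68.1) z [ 2.3 20.8 24.1]
stap 734 (array([390.6, 206.8]), array([438.2, 104.8]), 82.0) z [ 8.3 45.2 53.6]
```

```bash
cat >> h.py <<'E'
class Scene:
    def __init__(s,n,f=None,old=None):
        s.p,s.d,s.K,s.T=shot(n,f) if old is None else old
        s.C=cloud(s.d,s.K,s.T); s.Z=np.where(s.d>.05,s.C[...,2],-1); s.Z[s.Z>.25]=-1
        s.H,s.S,s.V=[cv2.cvtColor(s.p,cv2.COLOR_BGR2HSV)[...,i].astype(int) for i in range(3)]
    def rep(s,n,m,b=None):
        if b: w=np.zeros(m.shape,bool); w[b[1]:b[3],b[0]:b[2]]=1; m=m&w
        m=m&(s.Z>-.02); k,l,st,_=cv2.connectedComponentsWithStats(m.astype(np.uint8),connectivity=4)
        if k<2: print(n,"none"); return
        m=l==1+np.argmax(st[1:,4]); P=s.C[m]; v,u=np.nonzero(m)
        print(n,m.sum(),rect(P),"z",np.round(np.percentile(P[:,2],[5,50,95])*1000,1),"px",u.min(),v.min(),u.max(),v.max()); return P
E
python3 - <<'E'
from h import *
p=cv2.imread("pics/top0.png");d=np.load("pics/top0.npy");s=Scene("top",old=(p,d,*cam("top")))
H,S,V,Z=s.H,s.S,s.V,s.Z
s.rep("cards",Z>.034,(295,195,335,230))
g=(H>45)&(H<80)&(S>100)
s.rep("tray",g,(370,180,430,235)); s.rep("rim",g&(Z>.035),(370,180,430,235))
s.rep("fin",(S<60)&(V>120)&(Z>.04),(420,200,445,230))
s.rep("tread",(H<22)&(S>150)&(Z>.045),(245,230,290,265))
s.rep("wood",Z>.115,(190,170,222,230))
s.rep("chute",(Z>.06)&(S<80),(212,180,295,240))
s.rep("mat",(H>8)&(H<25)&(S<150)&(abs(Z)<.01),(370,215,465,305))
for n,b in dict(mug=(190,120,245,170),pen=(375,110,415,160),calc=(470,165,515,230),tape=(138,168,178,206),stap=(148,240,200,295)).items():
    s.rep(n,Z>.009,b)
E
```

```text
cards 629 (array([556.7,   6.1]), array([71.3, 61.7]), 88.7) z [35.6 38.2 41.3] px 299 202 326 225
tray 1249 (array([ 564. , -232.5]), array([98.6, 85. ]), 72.7) z [ 0.1  4.  43.7] px 381 190 425 229
rim 95 (array([ 526.7, -225.8]), array([ 33.7, 101.1]), 2.5) z [36.  42.6 45.6] px 382 216 420 229
fin 85 (array([ 543.6, -299.8]), array([40.6, 13.1]), 75.2) z [41.9 48.9 52.4] px 422 212 438 220
tread 651 (array([465.9, 119.7]), array([70.3, 59.9]), 83.9) z [55.5 58.8 62.1] px 254 236 282 261
wood 614 (array([577.6, 266.5]), array([45.2, 80.1]), 83.9) z [119.1 122.9 125.7] px 193 185 216 218
chute 1074 (array([565.3, 165.5]), array([184.1,  77.9]), 83.7) z [ 65.8  76.2 103.7] px 213 189 287 226
mat 5535 (array([ 450.6, -273. ]), array([206. , 227.7]), 77.4) z [-3.1 -0.2  2.8] px 373 215 459 303
mug 907 (array([726.8, 259.2]), array([ 80.8, 104. ]), 50.5) z [15.5 59.6 90.7] px 193 129 238 166
pen 816 (array([ 760.2, -213.9]), array([70.4, 70.8]), 15.2) z [ 16.3  67.  132.3] px 379 113 413 153
calc 1409 (array([ 591.5, -478. ]), array([ 80.8, 144. ]), 89.1) z [ 9.5 12.1 15.5] px 475 174 507 226
tape 471 (array([637. , 430.6]), array([79.4, 79.1]), 15.8) z [11.3 21.3 24.1] px 142 174 173 202
stap 764 (array([419.4, 368.7]), array([139.7,  31.6]), 43.8) z [ 9.9 44.6 53.3] px 151 246 196 291
```

```bash
python3 -m handwheel '[[0,0,0.2,-1,1],[0,0,0.2,-1,1],[0,0,0.2,-1,1],[0,0,0.2,-1,1],[0,0,0.2,-1,1],[0,0,0.2,-1,1],[0,0,0.2,-1,1],[0,0,0.2,-1,1],[0,0,0.2,-1,1],[0,0,0.2,-1,1],[0,0,0.2,-1,1],[0,0,0.2,-1,1],[0,0,0.2,-1,1],[0,0,0.2,-0.8,1]]'
cat >> h.py <<'E'
def go(x,y,z,yaw=None):
    "units to type for moving TCP to x,y,z mm: shift in the present tool axes, then turn"
    s=env.sense(); m=R.from_quat(s["ee_rot"]).as_matrix(); e=m.T@(np.array([x,y,z])/1000-s["eef_pos"])/.03
    a=np.arctan2(m[1,0],m[0,0]); t=0 if yaw is None else -((np.radians(yaw)-a+np.pi)%(2*np.pi)-np.pi)/.08
    print("units",np.round(e,2),"turn",round(t,2))
E
python3 -c "
from h import *
print(where()); go(556.7,6.1,100,88.7)"
```

```text
time_s: 1.5
eef_pos: [0.2575, -0.5416, 0.1567]
ee_rot: [0.714, 0.7, 0.0, -0.001]
force: [0.7, 0.0, 0.2]
grip_width: 0.0876
finger_force: 0.0
(1.5, array([ 257.5, -541.6,  156.7]), 'toolx ang', np.float64(88.86), 'tilt', np.float64(0.07), 'w', 0.08759533641943258, 'F', array([0.7, 0. , 0.2]), 0.0)
units [18.45  9.61  1.91] turn 0.03
```

```bash
python3 -m handwheel '[[0.5,0.25,0,0,1],[1,0.5,0,0,1],[1,0.5,0,0,1],[1,0.5,0,0,1],[1,0.5,0,0,1],[1,0.55,0,0,1],[1,0.55,0,0,1],[1,0.55,0,0,1],[1,0.55,0,0,1],[1,0.55,0,0,1],[1,0.55,0,0,1],[1,0.5,0,0,1],[1,0.5,0,0,1],[1,0.5,0,0,1],[1,0.5,0,0,1],[1,0.5,0,0,1],[1,0.5,0,0,1],[1,0.5,0,0,1],[0.7,0.35,0,0,1],[0.25,0.2,0,0,1]]'
python3 - <<'E'
from h import *
print(where()); go(556.7,6.1,25)
s=Scene("wrist","w1"); print(np.round(s.T[:3,3],3))
E
```

```text
time_s: 3.5
eef_pos: [0.5582, 0.0077, 0.1576]
ee_rot: [0.715, 0.699, 0.0, -0.0]
force: [-0.3, -0.7, -0.5]
grip_width: 0.0879
finger_force: 0.0
(3.5, array([558.2,   7.7, 157.6]), 'toolx ang', np.float64(88.76), 'tilt', np.float64(0.05), 'w', 0.08785444996249302, 'F', array([-0.3, -0.7, -0.5]), 0.0)
units [-0.06 -0.05  4.42] turn 0
[0.56  0.09  0.301]
```

View pics/w1.png

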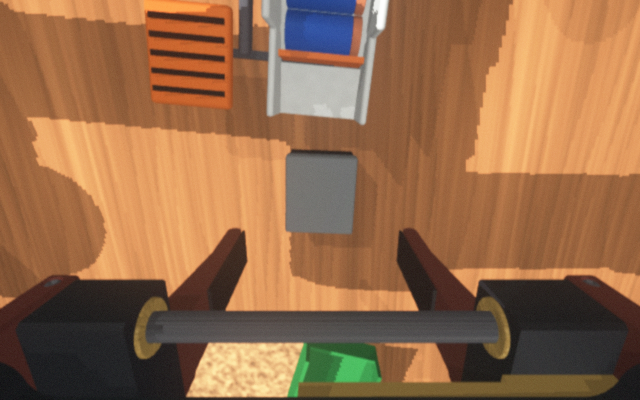

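The wrist view shows the grey card box lid centred at about (321,192), the spout front at about (318,118), the tread at (190,55) and the tray peeking in at (340,370).

```bash
python3 - <<'E'
from h import *
s=Scene("wrist"); H,S,V,Z=s.H,s.S,s.V,s.Z
s.rep("cards",(Z>.034)&(Z<.046),(270,140,370,245))
s.rep("tread",(H<22)&(S>150)&(Z>.045)&(Z<.07),(140,0,236,115))
P=s.rep("chute",(Z>.05)&(S<90)&(Z<.12),(255,0,395,135))
s.rep("gate",(H<15)&(S>150)&(Z>.045),(270,40,375,75))
go(556.7,6.1,25)
E
```

```text
cards 5401 (array([557. ,   4.8]), array([72.3, 61.6]), 86.6) z [39.  40.3 41.4] px 285 154 356 233
tread 7362 (array([465.5, 119.1]), array([70. , 60.2]), 83.8) z [58.7 60.5 62.7] px 143 0 231 109
chute 1868 (array([590.4, 110.6]), array([81.9, 11.4]), 85.0) z [ 53.1  75.7 105.1] px 355 0 387 124
gate 801 (array([560.3, 115.3]), array([ 5.2, 57.1]), 84.4) z [55.3 74.  75.5] px 278 49 362 66
units [ 0.   -0.05  4.42] turn 0
```

```bash
python3 -m handwheel '[[-0.08,-0.05,0.5,0.4,1],[0,0,0.9,0,1],[0,0,0.9,0,1],[0,0,0.9,0,1],[0,0,0.7,0,1],[0,0,0.4,0,1],[0,0,0.1,0,1],[0,0,0,0,-1],[0,0,0,0,-1],[0,0,0,0,-1],[0,0,0,0,-1],[0,0,0,0,-1],[0,0,0,0,-1]]'; python3 -c "
from h import *
print(where())"
```

```text
time_s: 4.9
eef_pos: [0.5573, 0.0024, 0.0268]
ee_rot: [0.726, 0.687, 0.0, 0.001]
force: [-1.4, -0.1, 6.8]
grip_width: 0.062
finger_force: 30.0
(4.9, array([557.3,   2.4,  26.8]), 'toolx ang', np.float64(86.85), 'tilt', np.float64(0.09), 'w', 0.061995187421815895, 'F', array([-1.4, -0.1,  6.8]), 30.00083327293396)
```

```bash
python3 -m handwheel '[[0,0,-0.3,0,-1],[-0.1,0.3,-0.3,0,-1],[0,0.7,0,0,-1],[0,1,0,0,-1],[0,1,0,0,-1],[0,1,0,0,-1],[0,0.7,0,0,-1],[0,0.3,0,0,-1],[0,0,0.2,0,-1],[0,0,0.2,0,-1],[0,0,0.15,0,-1],[0,0,0,0,-1],[0,0,0,0,0.5]]'; python3 -c "
from h import *
print(where())"
```

```text
time_s: 6.2
eef_pos: [0.706, -0.0087, 0.0273]
ee_rot: [0.726, 0.687, 0.0, 0.0]
force: [0.4, 0.2, 0.1]
grip_width: 0.065
finger_force: 0.0
(6.2, array([706. ,  -8.7,  27.3]), 'toolx ang', np.float64(86.85), 'tilt', np.float64(0.01), 'w', 0.06504629046978956, 'F', array([0.4, 0.2, 0.1]), 0.0)
```

```bash
python3 -m handwheel '[[0,0,0,0,1],[0,0,0,0,1],[0,0,0,0,1],[0,0,-0.5,0,1],[0,0,-1,0.5,1],[0,0,-1,1,1],[0,0,-1,1,1],[0,0,-0.5,0.5,1]]'; python3 -c "
from h import *
print(where()); go(542.4,-320,148,73)"
```

```text
time_s: 7.0
eef_pos: [0.7075, -0.0088, 0.1528]
ee_rot: [0.804, 0.594, 0.002, 0.002]
force: [-0.3, -0.2, 0.5]
grip_width: 0.0877
finger_force: 0.0
(7.0, array([707.5,  -8.8, 152.8]), 'toolx ang', np.float64(72.94), 'tilt', np.float64(0.36), 'w', 0.08771251458042574, 'F', array([-0.3, -0.2,  0.5]), 0.0)
units [-11.53  -2.22   0.13] turn -0.01
```

```bash
python3 -m handwheel '[[-0.5,-0.1,0,0,1],[-1,-0.15,0,0,1],[-1,-0.2,0,0,1],[-1,-0.2,0,0,1],[-1,-0.2,0,0,1],[-1,-0.2,0,0,1],[-1,-0.15,0,0,1],[-1,-0.15,0,0,1],[-1,-0.15,0,0,1],[-1,-0.15,0,0,1],[-1,-0.15,0,0,1],[-1,-0.15,0,0,1],[-1,-0.15,0,0,1],[-0.7,-0.1,0,0,1],[-0.3,0,0,0,1],[0,0,0,0,1]]'
python3 - <<'E'
from h import *
print(where())
s=Scene("wrist","w2"); H,S,V,Z=s.H,s.S,s.V,s.Z
g=(H>45)&(H<80)&(S>100)
s.rep("tray",g&(Z<.06)); s.rep("rim",g&(Z>.038)&(Z<.06))
s.rep("fin",(S<60)&(V>120)&(Z>.042)&(Z<.06))
t=Scene("top"); t.rep("cards",(t.Z>.034)&(t.Z<.05),(290,130,340,180))
print(onplane([[375,290],[450,300],[460,224]],0,*cam("top")))
s.rep("mat",(H>8)&(H<25)&(S<150)&(abs(Z)<.006))
E
```

```text
time_s: 8.6
eef_pos: [0.5243, -0.3781, 0.1463]
ee_rot: [0.804, 0.595, -0.0, -0.001]
force: [1.0, 0.5, 0.4]
grip_width: 0.0877
finger_force: 0.0
(8.6, array([ 524.3, -378.1,  146.3]), 'toolx ang', np.float64(73.01), 'tilt', np.float64(0.07), 'w', 0.08768365406019472, 'F', array([1. , 0.5, 0.4]), 0.0)
tray 8624 (array([ 560.3, -255.7]), array([57.5, 91.1]), 73.2) z [ 3.3  4.9 45.8] px 254 0 374 74
rim 1621 (array([ 555.7, -259. ]), array([48.5, 84.1]), 73.2) z [41.2 45.3 46.6] px 254 0 374 72
fin 889 (array([ 542.7, -300.6]), array([40.1, 11.3]), 73.0) z [49.8 51.3 52.5] px 307 71 322 127
cards 586 (array([705.1,  -4.7]), array([70.5, 63.3]), 89.0) z [35.7 38.4 41.2] px 303 148 329 170
[[ 0.35603575 -0.15560356  0.        ]
 [ 0.32819102 -0.35054899  0.        ]
 [ 0.52757045 -0.39246914  0.        ]]
mat 49185 (array([ 439.2, -325.2]), array([262.9, 290.5]), 73.0) z [0.1 1.5 2.7] px 50 0 377 279
```

View pics/w2.png

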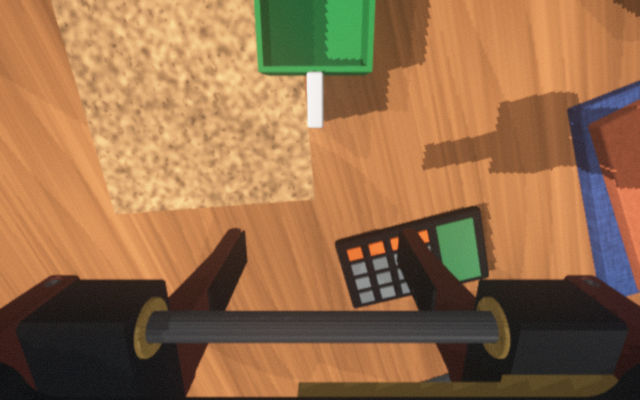

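```bash
python3 - <<'E'
from h import *
go(541.5,-304.4,35,73.1)
c=onplane([[115,213],[313,199],[55,0]],0,*cam("wrist"))[:,:2]*1000; print(c)
e=c[1]-c[0]; L=np.linalg.norm(e); e/=L; f=(c[2]-c[0]); f/=np.linalg.norm(f); print(L,e,f,e@f, c[0]+100*e+100*f, c[1]-100*e+100*f)
E
```

```text
units [ 2.45 -0.18  3.73] turn 0.01
[[ 318.76011733 -345.06003517]
 [ 513.21920333 -388.5839307 ]
 [ 361.82780895 -162.45645134]]
199.27033299420506 [ 0.97585568 -0.21841633] [0.22955517 0.97329565] 0.01142904974364553 [ 439.30120229 -269.57210347] [ 438.5891526  -269.41273228]
```

```bash
python3 -m handwheel '[[0.6,-0.06,0,0,1],[1,-0.06,0.2,0,1],[0.6,-0.06,0.6,0,1],[0.25,0,0.9,0,1],[0,0,0.9,0,1],[0,0,0.7,0,1],[0,0,0.4,0,1],[0,0,0.03,0,1],[0,0,0,0,1]]'; python3 -c "
from h import *
print(where());go(541.5,-304.4,35,73.1)"
```

```text
time_s: 9.6
eef_pos: [0.5422, -0.3045, 0.036]
ee_rot: [0.803, 0.596, 0.0, 0.0]
force: [-0.4, 0.6, 1.5]
grip_width: 0.0878
finger_force: 0.0
(9.6, array([ 542.2, -304.5,   36. ]), 'toolx ang', np.float64(73.15), 'tilt', np.float64(0.04), 'w', 0.08778732284190117, 'F', array([-0.4,  0.6,  1.5]), 0.0)
units [-0.   -0.02  0.03] turn 0.01
```

```bash
python3 -m handwheel '[[0,0,0,0,-1],[0,0,0,0,-1],[0,0,0,0,-1],[0,0,0,0,-1],[0,0,0,0,-1],[0,0,0,0,-1],[0,0,0,0,-1],[0,0,0,0,-1]]'; python3 - <<'E'
from h import *
print(where())
th=np.radians(83.8);x=np.array([np.cos(th),np.sin(th)]);o=np.array([567.7,178.7])
for k in(85+124+25,85+124): print(k,o-k*x); go(*(o-k*x),35.5,83.8)
E
```

```text
time_s: 10.4
eef_pos: [0.5416, -0.3052, 0.0352]
ee_rot: [0.803, 0.595, -0.0, -0.0]
force: [1.2, 0.9, 0.7]
grip_width: 0.0276
finger_force: 0.0
(10.4, array([ 541.6, -305.2,   35.2]), 'toolx ang', np.float64(73.09), 'tilt', np.float64(0.01), 'w', 0.027586240429339926, 'F', array([1.2, 0.9, 0.7]), 0.0)
234 [542.42815076 -53.93132557]
units [ 8.02 -2.41 -0.01] turn -2.34
209 [545.12813466 -29.07755147]
units [ 8.84 -2.56 -0.01] turn -2.34
```

```bash
python3 -m handwheel '[[0,0,0,0,-1],[0,0,0,0,-1],[0,0,0,0,-1],[0,0,0,0,-1],[0,0,0,-0.4,-1],[0,0,0,-0.5,-1],[0,0,0,-0.5,-1],[0,0,0,-0.5,-1],[0,0,0,-0.44,-1],[0,0,0,0,-1]]'; python3 - <<'E'
from h import *
print(where())
th=np.radians(83.8);x=np.array([np.cos(th),np.sin(th)]);o=np.array([567.7,178.7])
for k in(85+124+25,85+124): go(*(o-k*x),35.2,83.8)
E
```

```text
time_s: 11.4
eef_pos: [0.5418, -0.305, 0.0352]
ee_rot: [0.744, 0.668, 0.0, 0.0]
force: [0.6, 1.5, -0.7]
grip_width: 0.0117
finger_force: 30.0
(11.4, array([ 541.8, -305. ,   35.2]), 'toolx ang', np.float64(83.85), 'tilt', np.float64(0.02), 'w', 0.011709175642205307, 'F', array([ 0.6,  1.5, -0.7]), 29.997036159038544)
units [ 8.32 -0.88  0.  ] turn 0.01
units [ 9.16 -0.88  0.  ] turn 0.01
```

```bash
python3 -m handwheel '[[0.3,-0.06,0,0,-1],[0.6,-0.1,0,0,-1],[0.8,-0.1,0,0,-1],[0.8,-0.1,0,0,-1],[0.8,-0.1,0,0,-1],[0.8,-0.1,0,0,-1],[0.8,-0.1,0,0,-1],[0.8,-0.1,0,0,-1],[0.8,-0.06,0,0,-1],[0.8,-0.06,0,0,-1],[0.6,0,0,0,-1],[0.32,0,0,0,-1],[0.1,0,0,0,-1],[0,0,0,0,-1]]'; python3 - <<'E'
from h import *
print(where())
th=np.radians(83.8);x=np.array([np.cos(th),np.sin(th)]);o=np.array([567.7,178.7])
go(*(o-209*x),35.2,83.8)
s=Scene("wrist","w3"); H,S,V,Z=s.H,s.S,s.V,s.Z
D=np.array([x,[-x[1],x[0]]])
def loc(P): 
    if P is not None: q=(P[:,:2]*1000-o)@D.T; print("   disp-frame min/max",np.percentile(q,1,axis=0).round(1),np.percentile(q,99,axis=0).round(1))
g=(H>45)&(H<80)&(S>100)
loc(s.rep("tray",g&(Z<.06))); loc(s.rep("rim",g&(Z>.038)&(Z<.06)))
loc(s.rep("low",g&(Z>.018)&(Z<.028)))
loc(s.rep("tread",(H<22)&(S>150)&(Z>.045)&(Z<.07)))
loc(s.rep("chute",(Z>.05)&(S<90)&(Z<.12),(200,0,450,200)))
E
```

```text
time_s: 12.8
eef_pos: [0.542, -0.0534, 0.0351]
ee_rot: [0.744, 0.668, 0.0, -0.0]
force: [-0.2, 1.1, -0.1]
grip_width: 0.0115
finger_force: 30.0
(12.8, array([542. , -53.4,  35.1]), 'toolx ang', np.float64(83.87), 'tilt', np.float64(0.06), 'w', 0.011531129479660049, 'F', array([-0.2,  1.1, -0.1]), 29.9960196018219)
units [ 0.82  0.02 -0.  ] turn 0.01
tray 45049 (array([549.9,  19.4]), array([98.5, 84.9]), 83.7) z [ 3.5  5.3 45.5] px 210 0 432 225
   disp-frame min/max [-207.6  -40.7] [-112.3   41.3]
rim 8181 (array([549.7,  17.2]), array([94. , 84.9]), 83.7) z [39.1 45.  46.3] px 210 0 432 225
   disp-frame min/max [-208.6  -41.4] [-117.4   42. ]
low 4467 (array([550.1,  21.1]), array([95.3, 77.1]), 83.9) z [18.6 23.6 27.3] px 232 0 410 206
   disp-frame min/max [-205.7  -37.8] [-111.4   38.7]
tread 1 (array([526.2, -41.2]), array([0., 0.]), 0.0) z [62.6 62.6 62.6] px 281 272 281 272
   disp-frame min/max [-223.1   17.5] [-223.1   17.5]
chute none
```

View pics/w3.png

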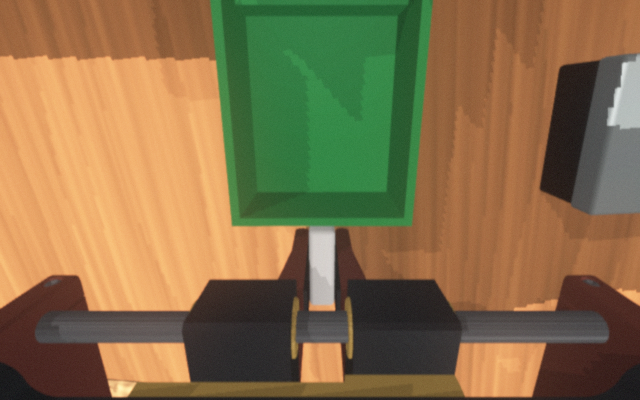

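The tray hangs squarely from the gripper (its far wall at row 0, fin at (322,265)), centred on the dispenser axis; now I close the last 25 mm gently.

```bash
python3 -m handwheel '[[0.2,0.01,0,0,-1],[0.2,0,0,0,-1],[0.15,0,0,0,-1],[0.1,0,0,0,-1],[0.05,0,0,0,-1],[0.05,0,0,0,-1],[0.05,0,0,0,-1],[0,0,0,0,-1]]'; python3 - <<'E'
from h import *
print(where())
th=np.radians(83.8);x=np.array([np.cos(th),np.sin(th)]);o=np.array([567.7,178.7])
go(*(o-209*x),35.2,83.8)
E
```

```text
time_s: 13.65
eef_pos: [0.5451, -0.0301, 0.0352]
ee_rot: [0.744, 0.668, 0.0, -0.0]
force: [-0.4, 0.4, 0.0]
grip_width: 0.0116
finger_force: 30.0
(13.65, array([545.1, -30.1,  35.2]), 'toolx ang', np.float64(83.83), 'tilt', np.float64(0.02), 'w', 0.011592110622388956, 'F', array([-0.4,  0.4,  0. ]), 29.99854266643524)
units [ 0.04 -0.   -0.  ] turn 0.01
```

```bash
for i in 1 2; do python3 -m handwheel '[[0.04,0,0,0,-1],[0.04,0,0,0,-1],[0,0,0,0,-1]]' | egrep "eef|force:"; done; python3 - <<'E'
from h import *
print(where())
th=np.radians(83.8);x=np.array([np.cos(th),np.sin(th)]);o=np.array([567.7,178.7])
go(*(o-209*x),35.2,83.8)
t=Scene("top"); g=(t.H>45)&(t.H<80)&(t.S>100)
D=np.array([x,[-x[1],x[0]]])
P=t.rep("tray",g,(270,180,370,235)); q=(P[:,:2]*1000-o)@D.T; print(np.percentile(q,[0,1,99,100],axis=0).round(1))
P=t.rep("cards",(t.Z>.034)&(t.Z<.05),(290,130,340,180))
E
```

```text
eef_pos: [0.5451, -0.0295, 0.0355]
force: [-1.3, -7.0, 0.3]
finger_force: 30.0
eef_pos: [0.5451, -0.0293, 0.0359]
force: [-4.3, -14.2, 3.1]
finger_force: 30.0
(14.25, array([545.1, -29.3,  35.9]), 'toolx ang', np.float64(83.72), 'tilt', np.float64(0.4), 'w', 0.012013420442282353, 'F', array([ -4.3, -14.2,   3.1]), 29.997137188911438)
units [0.01 0.   0.02] turn -0.02
tray 112 (array([531.3,  26.9]), array([47.7, 26.5]), 8.5) z [ 0.1  3.2 44.4] px 301 216 311 231
[[-173.7   -4.4]
 [-171.7   -4.3]
 [-144.3   41.1]
 [-143.2   41.1]]
cards 489 (array([709.4,  -4.9]), array([70.4, 55.7]), 88.9) z [35.4 38.5 41.4] px 303 148 329 167
```

```bash
python3 -m handwheel '[[-0.04,0,0,0,-1],[-0.02,0,0,0,-1],[0,0,0,0,-1]]' | egrep "eef|force:";  python3 -m handwheel '[[0,0,0,0,0.3],[0,0,0,0,0.3],[0,0,0,0,0.3],[0,0,0,0,0.3],[0,0,-0.3,0,0.3],[0,0,-0.7,0,0.3],[0,0,-1,0,0.3],[0,0,-1,0,0.3],[0,0,-0.7,0,-1],[0,0,-0.3,0,-1]]'; python3 - <<'E'
from h import *
print(where())
th=np.radians(83.8);x=np.array([np.cos(th),np.sin(th)]);o=np.array([567.7,178.7])
D=np.array([x,[-x[1],x[0]]])
def loc(P): 
    if P is not None: q=(P[:,:2]*1000-o)@D.T; print("   disp-frame",np.percentile(q,1,axis=0).round(1),np.percentile(q,99,axis=0).round(1))
s=Scene("wrist","w4"); H,S,V,Z=s.H,s.S,s.V,s.Z
g=(H>45)&(H<80)&(S>100)
loc(s.rep("tray",g&(Z<.06))); loc(s.rep("rim",g&(Z>.038)&(Z<.06)))
loc(s.rep("tread",(H<22)&(S>150)&(Z>.045)&(Z<.07),(0,0,270,300)))
loc(s.rep("chute",(Z>.06)&(S<90)&(Z<.12),(200,0,450,200)))
loc(s.rep("fin",(S<60)&(V>120)&(Z>.042)&(Z<.06),(250,100,400,400)))
E
```

```text
eef_pos: [0.5451, -0.0295, 0.0356]
force: [-3.1, -8.0, 0.9]
finger_force: 30.0
time_s: 15.6
eef_pos: [0.5465, -0.0273, 0.1589]
ee_rot: [0.744, 0.668, 0.002, 0.002]
force: [-0.0, 0.3, -0.5]
grip_width: 0.0444
finger_force: 0.0
(15.6, array([546.5, -27.3, 158.9]), 'toolx ang', np.float64(83.84), 'tilt', np.float64(0.28), 'w', 0.044396271651146166, 'F', array([-0. ,  0.3, -0.5]), 0.0)
tray 10178 (array([553.3,  43.8]), array([98.4, 83.6]), 84.0) z [ 3.4  4.9 45.6] px 266 42 374 169
   disp-frame [-183.7  -41.4] [-104.    40.5]
rim 1734 (array([553.3,  43.8]), array([98.4, 83.6]), 84.0) z [39.1 45.1 46.5] px 266 42 374 169
   disp-frame [-184.5  -41.9] [-90.5  41.2]
tread 4746 (array([464.2, 106.3]), array([44. , 60.1]), 83.8) z [58.4 60.5 62.6] px 137 0 230 67
   disp-frame [-105.    65.6] [-62.7 124. ]
chute 706 (array([525.2,  98.1]), array([43.4,  5.4]), 83.6) z [62.7 75.5 77.2] px 263 0 276 68
   disp-frame [-106.    30.9] [-65.7  36. ]
fin 633 (array([545.8, -25. ]), array([39.6, 11.3]), 83.6) z [49.4 51.2 52.3] px 313 170 326 215
   disp-frame [-223.9   -5.8] [-185.3    5.4]
```

View pics/w4.png

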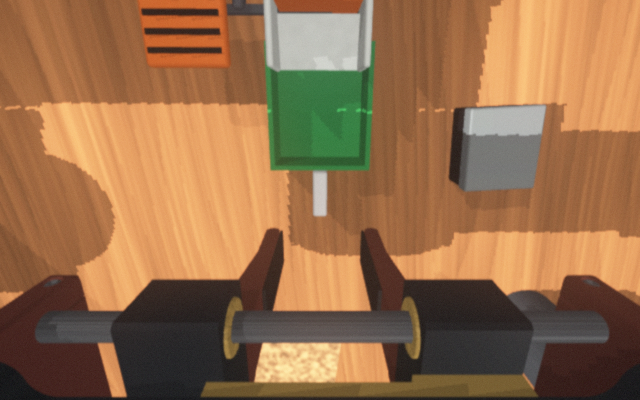

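The tray is docked under the spout lip (row 70), straight, with the card box at (500,148) clear to the side. Next comes the pedal.

```bash
python3 -m handwheel '[[0,0,0,0.6,-1],[0,0,0,1,-1],[0,0,0,1,-1],[0,0,0,1,-1],[0,0,0,1,-1],[0,0,0,1,-1],[0,0,0,1,-1],[0,0,0,1,-1],[0,0,0,1,-1],[0,0,0,1,-1],[0,0,0,1,-1],[0,0,0,1,-1],[0,0,0,1,-1],[0,0,0,1,-1],[0,0,0,1,-1],[0,0,0,1,-1],[0,0,0,1,-1],[0,0,0,1,-1],[0,0,0,1,-1],[0,0,0,1,-1]]'; python3 -c "
from h import *
print(where());go(465.7,119.4,85,-6.2)"
```

```text
time_s: 17.65
eef_pos: [0.5449, -0.0273, 0.1537]
ee_rot: [0.999, -0.054, -0.001, -0.0]
force: [0.2, 0.1, -0.4]
grip_width: 0.0006
finger_force: 0.0
(17.65, array([544.9, -27.3, 153.7]), 'toolx ang', np.float64(-6.2), 'tilt', np.float64(0.13), 'w', 0.0005647371717072975, 'F', array([ 0.2,  0.1, -0.4]), 0.0)
units [-3.15 -4.57  2.3 ] turn -0.0
```

```bash
python3 -m handwheel '[[-0.3,-0.4,0,0,-1],[-0.6,-0.85,0,0,-1],[-0.7,-1,0,0,-1],[-0.7,-1,0,0,-1],[-0.5,-0.8,0,0,-1],[-0.3,-0.4,0.2,0,-1],[-0.05,-0.12,0.6,0,-1],[0,0,0.7,0,-1],[0,0,0.5,0,-1],[0,0,0.2,0,-1],[0,0,0,0,-1]]'; python3 -c "
from h import *
print(where());go(465.7,119.4,46,-6.2)"
```

```text
time_s: 18.75
eef_pos: [0.4652, 0.1185, 0.088]
ee_rot: [0.999, -0.052, -0.001, 0.0]
force: [0.3, -0.6, 0.0]
grip_width: 0.0009
finger_force: 0.0
(18.75, array([465.2, 118.5,  88. ]), 'toolx ang', np.float64(-6.02), 'tilt', np.float64(0.13), 'w', 0.0008554321317310714, 'F', array([ 0.3, -0.6,  0. ]), 0.0)
units [ 0.02 -0.03  1.4 ] turn 0.04
```

Press down 43 mm and watch the force.

```bash
python3 -m handwheel '[[0,0,0.2,0,-1],[0,0,0.2,0,-1],[0,0,0.2,0,-1],[0,0,0.2,0,-1],[0,0,0.2,0,-1],[0,0,0.2,0,-1],[0,0,0.15,0,-1],[0,0,0.08,0,-1],[0,0,0,0,-1]]'; python3 - <<'E'
from h import *
print(where()); s=Scene("wrist","w5")
E
```

```text
time_s: 19.65
eef_pos: [0.4669, 0.1198, 0.048]
ee_rot: [0.999, -0.052, 0.002, -0.001]
force: [-1.6, 1.5, 9.8]
grip_width: 0.0005
finger_force: 4.4
(19.65, array([466.9, 119.8,  48. ]), 'toolx ang', np.float64(-6.0), 'tilt', np.float64(0.22), 'w', 0.0005262733284164365, 'F', array([-1.6,  1.5,  9.8]), 4.362497236579657)
```

View pics/w5.png

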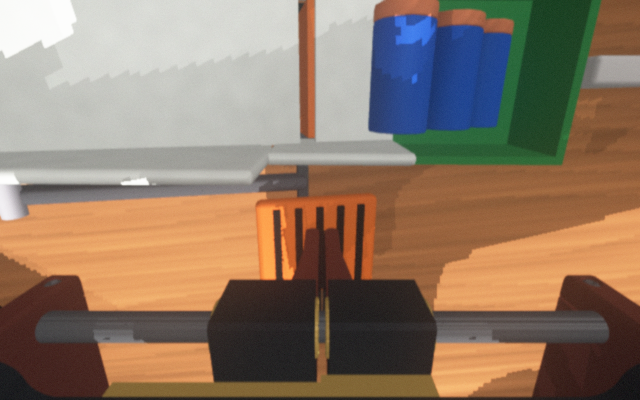

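All three batteries have left the chute, the gate slot is empty at (308,70) and they are entering the tray around (440,70). I press onto the stop and hold.

```bash
python3 -m handwheel '[[0,0,0.1,0,-1],[0,0,0.08,0,-1],[0,0,0,0,-1],[0,0,0,0,-1]]'; python3 -m handwheel '[[0,0,0.05,0,-1],[0,0,0,0,-1],[0,0,0,0,-1],[0,0,0,0,-1],[0,0,0,0,-1],[0,0,0,0,-1],[0,0,0,0,-1],[0,0,0,0,-1],[0,0,0,0,-1],[0,0,0,0,-1]]';  python3 - <<'E'
from h import *
print(where()); s=Scene("wrist","w6")
E
```

```text
time_s: 20.1
eef_pos: [0.4671, 0.12, 0.0461]
ee_rot: [0.999, -0.052, 0.002, -0.001]
force: [-10.4, 0.5, 26.8]
grip_width: 0.0006
finger_force: 13.0
time_s: 21.1
eef_pos: [0.4672, 0.1201, 0.0458]
ee_rot: [0.999, -0.052, 0.002, -0.002]
force: [-14.2, 0.1, 33.5]
grip_width: 0.0006
finger_force: 16.2
(21.1, array([467.2, 120.1,  45.8]), 'toolx ang', np.float64(-5.98), 'tilt', np.float64(0.32), 'w', 0.0006398264831495055, 'F', array([-14.2,   0.1,  33.5]), 16.2395940721035)
```

View pics/w6.png

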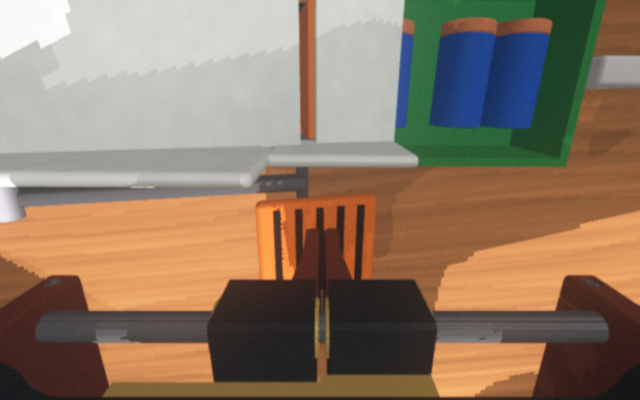

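The pedal is on its stop (33 N). Two batteries lie in the tray at (465,75) and (520,75), and the third's edge shows at (405,75), resting by the low wall. I release the pedal.

```bash
python3 -m handwheel '[[0,0,-0.2,0,-1],[0,0,-0.2,0,-1],[0,0,-0.3,0,-1],[0,0,-0.3,0,-1],[0,0,-0.4,0,-1],[0,0,-0.5,0,-1],[0,0,-0.8,0,-1],[0,0,-0.8,0,-1],[0,0,-0.4,0,-1],[0,0,0,0,-1]]';  python3 - <<'E'
from h import *
print(where()); s=Scene("wrist","w7"); H,S,V,Z=s.H,s.S,s.V,s.Z
th=np.radians(83.8);x=np.array([np.cos(th),np.sin(th)]);o=np.array([567.7,178.7]);D=np.array([x,[-x[1],x[0]]])
def loc(P): 
    if P is not None: q=(P[:,:2]*1000-o)@D.T; print("   disp-frame",np.percentile(q,1,axis=0).round(1),np.percentile(q,99,axis=0).round(1))
g=(H>45)&(H<80)&(S>100)
loc(s.rep("tray",g&(Z<.06)));loc(s.rep("rim",g&(Z>.038)&(Z<.06)))
loc(s.rep("tread",(H<22)&(S>150)&(Z>.03)&(Z<.07),(150,100,500,300)))
loc(s.rep("fin",(S<60)&(V>120)&(Z>.042)&(Z<.06),(400,0,640,300)))
loc(s.rep("blue",(H>100)&(H<130)&(S>120)&(Z>0)&(Z<.1)))
P=s.C[(H>100)&(H<130)&(S>120)&(Z>0.01)&(Z<.1)]; q=(P[:,:2]*1000-o)@D.T; print(len(P),np.histogram(q[:,0],np.arange(-190,-80,10)))
E
```

```text
time_s: 22.15
eef_pos: [0.4666, 0.1191, 0.1584]
ee_rot: [0.999, -0.052, 0.002, -0.0]
force: [-1.3, -0.6, -0.2]
grip_width: 0.0009
finger_force: 0.0
(22.15, array([466.6, 119.1, 158.4]), 'toolx ang', np.float64(-6.01), 'tilt', np.float64(0.18), 'w', 0.0008985728222879916, 'F', array([-1.3, -0.6, -0.2]), 0.0)
tray 6883 (array([552.2,  33.1]), array([78.5, 83.4]), 84.0) z [ 3.5 21.2 45.9] px 365 22 476 135
   disp-frame [-184.6  -41.6] [-112.6   41. ]
rim 2137 (array([552.2,  33.1]), array([78.5, 83.4]), 84.0) z [39.7 45.  46.4] px 367 22 476 135
   disp-frame [-185.   -41.8] [-111.7   41.2]
tread 4607 (array([465.5, 119.5]), array([70.1, 59.3]), 83.6) z [58.7 60.5 62.6] px 278 167 363 235
   disp-frame [-104.1   65.9] [-35.8 123.6]
fin 844 (array([545.4, -25.2]), array([39.1, 11.8]), 83.6) z [49.7 51.1 52.4] px 472 74 524 90
   disp-frame [-223.9   -5.6] [-185.9    6. ]
blue 3295 (array([547.1,  24.8]), array([53.1, 43.2]), 83.5) z [20.7 28.3 30.6] px 387 60 453 114
   disp-frame [-178.8  -17.4] [-129.1   25.1]
3727 (array([  9, 453, 722, 632, 610, 740, 129, 235, 197,   0]), array([-190, -180, -170, -160, -150, -140, -130, -120, -110, -100,  -90]))
```

View pics/w7.png

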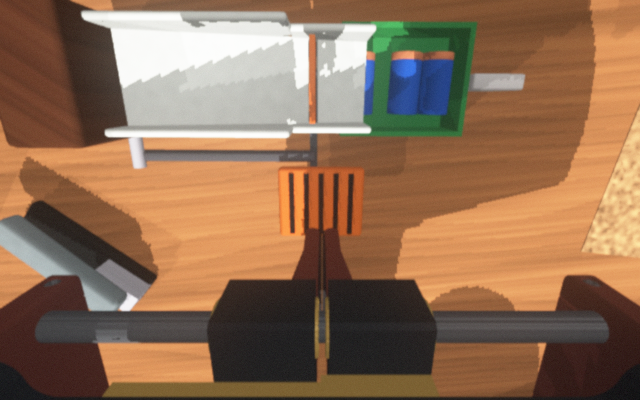

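The tread is back at 60 mm, the tray still at the feet, and the batteries are in it at (370..450,85). I turn back and re-grip the fin.

```bash
python3 -m handwheel '[[0,0,0,-0.6,0.3],[0,0,0,-1,0.3],[0,0,0,-1,0.3],[0,0,0,-1,0.3],[0,0,0,-1,0.3],[0,0,0,-1,0.3],[0,0,0,-1,0.3],[0,0,0,-1,0.3],[0,0,0,-1,0.3],[0,0,0,-1,0.3],[0,0,0,-1,0.3],[0,0,0,-1,0.3],[0,0,0,-1,0.3],[0,0,0,-1,0.3],[0,0,0,-1,0.3],[0,0,0,-1,0.3],[0,0,0,-1,0.3],[0,0,0,-1,0.3],[0,0,0,-1,0.3],[0,0,0,-1,0.3]]'; python3 -c "
from h import *
print(where());go(545.1,-29.5,35.2,83.8)"
```

```text
time_s: 24.2
eef_pos: [0.465, 0.1188, 0.1543]
ee_rot: [0.743, 0.669, -0.001, -0.001]
force: [-0.3, 0.4, -0.4]
grip_width: 0.057
finger_force: 0.0
(24.2, array([465. , 118.8, 154.3]), 'toolx ang', np.float64(84.01), 'tilt', np.float64(0.2), 'w', 0.05698866652932057, 'F', array([-0.3,  0.4, -0.4]), 0.0)
units [-4.63  3.18  3.96] turn 0.05
```

```bash
python3 -m handwheel '[[-0.4,0.3,0,0.05,0.3],[-0.9,0.6,0,0,0.3],[-1,0.7,0,0,0.3],[-1,0.7,0,0,0.3],[-0.8,0.6,0,0,0.3],[-0.43,0.28,0,0,0.3],[-0.1,0,0,0,0.3],[0,0,0,0,0.3]]'; python3 -c "
from h import *
print(where());go(545.1,-29.5,35.2,83.8)"
```

```text
time_s: 25.0
eef_pos: [0.5447, -0.0298, 0.1558]
ee_rot: [0.746, 0.666, -0.0, -0.001]
force: [0.3, 0.5, -0.1]
grip_width: 0.0568
finger_force: 0.0
(25.0, array([544.7, -29.8, 155.8]), 'toolx ang', np.float64(83.52), 'tilt', np.float64(0.09), 'w', 0.056844737364299375, 'F', array([ 0.3,  0.5, -0.1]), 0.0)
units [0.01 0.02 4.02] turn -0.06
```

```bash
python3 -m handwheel '[[0,0,0.4,-0.06,0.3],[0,0,0.8,0,0.3],[0,0,0.9,0,0.3],[0,0,0.9,0,0.3],[0,0,0.6,0,0.3],[0,0,0.3,0,0.3],[0,0,0.12,0,0.3],[0,0,0,0,0.3],[0,0,0,0,-1],[0,0,0,0,-1],[0,0,0,0,-1],[0,0,0,0,-1],[0,0,0,0,-1],[0,0,0,0,-1],[0,0,0,0,-1],[0,0,0,0,-1],[0,0,0,0,-1]]'; python3 -c "
from h import *
print(where());th=np.radians(83.8)
go(439-74*np.cos(th),-270-74*np.sin(th),35.2,83.8)"
```

```text
time_s: 26.7
eef_pos: [0.5452, -0.0298, 0.0359]
ee_rot: [0.744, 0.668, -0.0, 0.0]
force: [-0.5, -0.2, 0.5]
grip_width: 0.0116
finger_force: 30.0
(26.7, array([545.2, -29.8,  35.9]), 'toolx ang', np.float64(83.87), 'tilt', np.float64(0.0), 'w', 0.01162309417463971, 'F', array([-0.5, -0.2,  0.5]), 30.000183284282684)
units [-10.81  -2.67   0.02] turn 0.02
```

```bash
python3 -m handwheel '[[-0.05,0,0,0,-1],[-0.1,0,0,0,-1],[-0.15,0,0,0,-1],[-0.2,0,0,0,-1],[-0.25,0,0,0,-1],[-0.3,0,0,0,-1],[-0.35,0,0,0,-1],[-0.4,-0.05,0,0,-1],[-0.45,-0.1,0,0,-1],[-0.5,-0.15,0,0,-1],[-0.5,-0.2,0,0,-1],[-0.5,-0.2,0,0,-1],[-0.5,-0.2,0,0,-1],[-0.5,-0.2,0,0,-1],[-0.5,-0.2,0,0,-1],[-0.5,-0.2,0,0,-1],[-0.5,-0.2,0,0,-1],[-0.5,-0.2,0,0,-1],[-0.5,-0.2,0,0,-1],[-0.5,-0.2,0,0,-1]]'
python3 -m handwheel '[[-0.5,-0.15,0,0,-1],[-0.45,-0.12,0,0,-1],[-0.4,-0.07,0,0,-1],[-0.4,-0.03,0,0,-1],[-0.35,0,0,0,-1],[-0.3,0,0,0,-1],[-0.25,0,0,0,-1],[-0.2,0,0,0,-1],[-0.1,0,0,0,-1],[-0.1,0,0,0,-1],[0,0,0,0,-1],[0,0,0,0,-1]]'
python3 -c "
from h import *
print(where());th=np.radians(83.8)
go(439-74*np.cos(th),-270-74*np.sin(th),35.2,83.8)"
```

```text
time_s: 28.7
eef_pos: [0.4507, -0.2546, 0.0359]
ee_rot: [0.744, 0.668, 0.0, -0.0]
force: [0.9, 3.7, -0.2]
grip_width: 0.0118
finger_force: 30.0
time_s: 29.9
eef_pos: [0.431, -0.3437, 0.0359]
ee_rot: [0.744, 0.668, -0.0, 0.0]
force: [0.7, 2.9, 1.8]
grip_width: 0.0116
finger_force: 30.0
(29.9, array([ 431. , -343.7,   35.9]), 'toolx ang', np.float64(83.87), 'tilt', np.float64(0.06), 'w', 0.0116388870624551, 'F', array([0.7, 2.9, 1.8]), 30.00019133090973)
units [0.01 0.   0.02] turn 0.02
```

Release, rise and check.

```bash
python3 -m handwheel '[[0,0,0,0,0.2],[0,0,0,0,0.2],[0,0,0,0,0.2],[0,0,0,0,0.2],[0,0,-0.3,0,0.2],[0,0,-0.7,0,0.2],[0,0,-1,0,0.2],[0,0,-1,0,0.2],[0,0,-0.7,0,0.2],[0,0,-0.3,0,0.2],[0,0,0,0,0.2]]'; python3 - <<'E'
from h import *
print(where()); s=Scene("wrist","w8"); H,S,V,Z=s.H,s.S,s.V,s.Z
g=(H>45)&(H<80)&(S>100)
s.rep("tray rim",g&(Z>.038)&(Z<.06)); b=(H>100)&(H<130)&(S>120)&(Z>0.01)&(Z<.06)
s.rep("blue",b)
t=Scene("top"); t.rep("cards",(t.Z>.034)&(t.Z<.05),(290,130,340,180)); t.rep("tread",(t.H<22)&(t.S>150)&(t.Z>.03),(245,230,290,265))
for n,bb in dict(mug=(190,120,245,170),pen=(375,110,415,160),calc=(470,165,515,230),tape=(138,168,178,206),stap=(148,240,200,295)).items(): t.rep(n,t.Z>.009,bb)
E
```

```text
time_s: 31.0
eef_pos: [0.4315, -0.3439, 0.1577]
ee_rot: [0.744, 0.668, 0.0, 0.002]
force: [0.3, 1.3, -0.3]
grip_width: 0.0527
finger_force: 0.0
(31.0, array([ 431.5, -343.9,  157.7]), 'toolx ang', np.float64(83.87), 'tilt', np.float64(0.19), 'w', 0.05270421295584733, 'F', array([ 0.3,  1.3, -0.3]), 0.0)
tray rim 2040 (array([ 439.3, -270. ]), array([98.8, 83.8]), 83.9) z [39.7 45.2 46.5] px 265 37 376 166
blue 2851 (array([ 433. , -288.9]), array([51.7, 42.9]), 83.3) z [21.8 28.5 30.8] px 291 97 341 156
cards 589 (array([705.5,  -4.8]), array([70.4, 62.4]), 88.9) z [35.5 38.5 41.2] px 303 148 329 170
tread 657 (array([467.5, 119.8]), array([70.3, 63. ]), 83.9) z [55.4 58.7 61.9] px 254 235 282 261
mug 909 (array([738.2, 262.8]), array([104.3,  79.4]), 78.9) z [15.7 58.9 90.5] px 193 129 238 166
pen 824 (array([ 760.5, -214.1]), array([70.9, 71.4]), 20.8) z [ 16.   66.  132.9] px 378 113 413 153
calc 1054 (array([ 605.3, -477.8]), array([ 79.6, 116.7]), 88.1) z [ 9.5 12.2 15.6] px 475 174 507 216
tape 467 (array([635.9, 430.4]), array([77.7, 78.8]), 0.2) z [12.3 21.2 25. ] px 142 174 172 202
stap 763 (array([418.8, 368.2]), array([137.8,  31.3]), 43.7) z [10.4 44.8 53. ] px 151 247 197 291
```

View pics/w8.png

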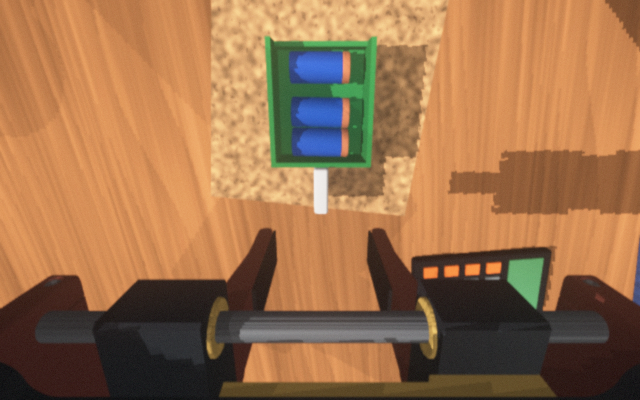

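The tray stands at the mat's centre with all three batteries in it at (320,67), (320,112) and (320,142). Nothing else has moved, and the gripper is clear.

```bash
python3 -m handwheel '[[0,0,-0.3,0,0.2],[0,0,0,0,0.2],[0,0,0,0,0.2],[0,0,0,0,0.2],[0,0,0,0,0.2]]' | grep time; python3 -c "
from plant import env
print(env.job_done())"
```

```text
time_s: 31.6
the job is handed in; nothing more can be done
None
```

I handed the job in at 31.6 s, though it returned no verdict: by the last camera check all three batteries are in the tray at the middle of the cork mat, the pedal is back up, the card box stands clear, and none of the other things had visibly moved.

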